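Take the dust screen off the extractor and hang it on the drying peg

TASK

The yellow dust screen of the bench extractor is due for washing and drying: slide it up until the stud heads sit in the wide ends of its two keyhole slots, take it forward off the studs, then hang it by the round eye under its black grip on the blue peg of the drying stand. Leave it hanging there freely and still, let go of it, and do not disturb the two jars and the stone model.

Things in the scene. Friction and masses are not known exactly. Their poses are not given: they have to be found in the camera images.
- extractor: Bench dust extractor, a grey box 90 (x) x 142 (y) x 125 mm (z), fixed to the bench, hose spigot behind. Origin: centre of its underside, at bench height; z up; the front face, at local x = -45 mm, looks to local -x and carries two studs.
- studs (a point): Midpoint between the two steel studs, 90 mm above the bench, 4.5 mm in front of the front face; axes as extractor. The studs are 42 mm to either side (local y = +42 and -42 mm) and point to local -x: shank 6 mm thick; head 13 mm across, from 9 to 13 mm in front of the face.
- screen: Yellow dust screen, 0.1 to 0.2 kg, a loose upright plate 132 wide (local y) x 116 high (local z) x 5 mm thick (local x), black grip tab on the middle of its top edge. Origin: middle of its lower edge, mid-thickness; z up. It hangs on the studs between face and heads, axes parallel to the extractor's, origin 15 mm above the bench and about 50 mm in front of the extractor's origin.
- wide_ends (a point): Midpoint between the wide ends of the screen's keyholes, 46 mm above its origin; axes as screen. Keyholes at local y = +42 and -42 mm: wide part 22 mm wide, 34 to 58 mm above the screen's origin; narrow part above it 10 mm wide, to 78 mm. The shanks rest at the top of the narrow parts; raised 24 to 34 mm (best 29) the screen comes off straight to the extractor's local -x.
- eye (a point): Centre of the screen's round eye (an 18 mm hole through the plate along local x), 98 mm above the screen's origin; axes as screen.
- grip (a point): Point to grip, in the middle of the black grip tab, 150 mm above the screen's origin. The tab is 10 mm thick (local x), 46 mm wide (local y) and reaches from 114 to 168 mm above the screen's origin; it is free in front and behind, above the extractor's top. Axes as screen.
- stand: Drying stand, fixed to the bench: dark foot plate 120 x 100 x 12 mm, post 14 x 22 mm rising to 162 mm height with its front face at local x = +20 mm. Origin: bench height, 12 mm behind the middle of the foot; z up. The blue peg, 8 mm thick, points from the post to local -x, rising by 8 degrees, and ends with a rounded tip at local x = -29 mm.
- peg_tip (a point): Tip of the blue peg on the peg's centre line, 151.5 mm above the bench; axes as stand (the peg points to local -x).
- peg_mid (a point): Point on the centre line of the peg halfway along it, 29 mm behind the tip (local x = 0) and 147.5 mm above the bench; axes as stand. A screen that hangs here has its eye's centre about 5 mm below this point.
- jar_blue: Tan powder jar with a blue cap, 42 mm across, 58 mm high, loose bystander. Origin: centre of its underside.
- jar_red: White powder jar with a red cap, 42 mm across, 62 mm high, loose bystander. Origin: centre of its underside.
- stone_model: Yellowish stone model of a dental arch, 39 x 74 x 35 mm, loose bystander. Origin: centre of its underside.
There are look-alikes about, which are no part of the job. Of the things that look like the screen, the smaller one is meant.

How it is judged:
On the way:
1. the screen is off the studs, clear in front of the extractor (x of eye in the frame of extractor below -0.08 m), for 0.1 s.
At the end, for the whole second after the job is handed in: The screen hangs on the peg through its eye: the eye's centre lies between the post and 5 mm behind the peg's tip (along the peg), within 12 mm of the peg sideways and 130 to 154 mm above the bench; the screen is within 0.3 rad of upright and at rest (x of eye in the frame of stand between -0.024 and 0.022 m and y of eye in the frame of stand between -0.012 and 0.012 m and z of eye in the frame of stand between 0.13 and 0.154 m and angle between screen's own z axis and vertical below 0.3 rad and linear speed of screen below 0.03 m/s and angular speed of screen below 0.3 rad/s); the robot touches nothing.
It fails at once if the blue-capped jar is moved by more than 25 mm (distance of jar_blue from where it was at the start of the episode above 0.025 m).
It fails at once if the red-capped jar is moved by more than 25 mm (distance of jar_red from where it was at the start of the episode above 0.025 m).
It fails at once if the stone model is moved by more than 25 mm (distance of stone_model from where it was at the start of the episode above 0.025 m).
It also fails if it takes over 46 s, if anything falls off the work surface, if the arm or the gripper's body presses on something with over 40 N, if the wrist force passes 120 N, or if a joint passes its speed limit or range.

ROBOT

A 6-joint arm with a two-finger parallel gripper is mounted at the origin on a cart in front of the work surface, level with it; the furniture and walls round the work are solid. World frame = base frame: x ahead of the robot, y to its left, z up, the work surface at z = 0. Lengths are in m, angles in rad, forces in N, time in s.
With the tool pointing down it reaches from about 0.35 to 0.975 m from the base axis. Payload 4.9 kg.
Tool frame: the origin (TCP) lies midway between the tips of the shut fingers; the grasp point (between the pads) lies 19 mm behind it; z points along the fingers, y is the line along which they close (so a half turn about z gives the same grasp; the last joint's range is limited). The gripper opens to 85 mm and grips with 20 to 120 N. Pads are 22 mm wide; open, the fingers measure 114 mm over their backs; the gripper's body (76 mm by 85 mm) begins 54 mm behind the grasp point. The pads swing forward as they close: fully open they stand 13 mm farther back than shut.
Start: joints at [-1.414, 0.053, 1.613, -0, 1.476, -0.119], TCP at [0.17, -0.601, 0.231] pointing down, gripper open.
Joint ranges: [-3.01, 3.01], [-1.01, 2.22], [0.06, 2.58], [-1.02, 4.17], [0.09, 2.62], [-3.14, 3.14]. Speed limits (rad/s): [2.57, 2.57, 3.14, 3.14, 3.14, 3.14].

INTERFACE

Orientations are given as a 3x3 rotation matrix whose columns are the frame's x, y, z axes.
In Python, from plant import arm gives the robot as it stands.
- The arm moves only by the shell command python3 -m pendant 'ROWS' [FORCE]. ROWS is JSON, a list of rows, each an object of numbers: "tx", "ty", "tz": the shift along the tool's x, y, z in units of 30 mm (1.0 is 30 mm); "rx", "ry", "rz": the turn, a rotation vector about the tool's x, y, z in units of 5 degrees (1.0 is 5 degrees); "claw": the finger opening in mm, from 0 to 85.4. In form: [{"tx": .., "ty": .., "tz": .., "rx": .., "ry": .., "rz": .., "claw": ..}, ...]. A call has 1 to 12 rows; each row shifts and turns the commanded pose from where the row before left it, along the tool's axes as they then stand; what a row does not reach is not made up. A row lasts 1/8 s, in which the tool goes at most 62.5 mm and 10.7 degrees, less where a joint would pass 70% of its speed; a pose out of reach is approached as far as the arm can. A call is refused whole if a number of a shift passes 1 or a number of a turn 1, either way. A call with a gripper value outside its range is refused whole. The fingers move at their own pace and stop on an object; FORCE is the grip in N (left out, the last holds). Time passes only in rows, so rows that do not move let the fingers close. It gives the time, the measured TCP pose, the force, the opening and the grip force at its end, in the units of the state.
- arm.read_state(): the state, without advancing time (a new reading comes with each control period).
- arm.get_image(name): name is "side" or "top"; returns a dict with "img" (480x640x3 uint8, red, green, blue), "z_map" (480x640 float32, m along the optical axis (not along the pixel's ray), 0 where there is no reading), "fx", "fy", "cx", "cy" (pixels), "pose" (4x4, takes a point from camera to world coordinates). Camera axes: x right, y down, z forward; pixel columns grow to the right and rows downward; lengths in m; the calibration is good to about 2 mm. A picture is of the moment at which its call begins.
- arm.sign_off(): hands the job in; it is judged then, once.
The state is a dict: "time_s": time; "q": joint angles; "joint_vel": joint speeds; "joint_torque": joint torques, N m; "tool_pos": TCP position; "tcp_rot": TCP orientation; "force": force on the tool from outside, world axes, zero at the start; "ft_torque": the same for the moment, N m; "grip_width": finger opening in m; "finger_force": force on a finger pad.
Only numpy, scipy, OpenCV 4.12 (cv2) and the standard library are available. Lean on these libraries where they do the work, as an engineer would, in place of code of your own. Each camera call takes 0.05 s, during which the arm holds its last target. There are 200 camera calls.

## Working session

There is one attempt and no reset: what is moved stays moved. The work goes in short steps, Python scripts to look and compute and a shell command to move; the robot and the scene stay as the last step left them, time stands still between calls to the robot, and variables do not carry over. Pictures are saved under pics/ and viewed, at most 13 in all, crops included, and the job is handed in when it is done.

```bash
mkdir -p pics; ls
python3 - <<'E'
from plant import arm
import cv2,numpy as np
for n in("side","top"):
    d=arm.get_image(n);cv2.imwrite(f"pics/{n}0.png",d["img"][:,:,::-1]);np.savez(f"{n}0.npz",**d)
    print(n,d["fx"],d["cx"],d["cy"],np.round(d["pose"],3).tolist())
s=arm.read_state();print(s["time_s"],s["tool_pos"],np.round(s["tcp_rot"],3).tolist(),s["force"])
E
```

```text
pics
side 494.65559961651775 315.19453717822665 236.54677113911413 [[-0.853, 0.251, -0.457, 0.959], [0.522, 0.412, -0.747, 0.491], [0.001, -0.876, -0.482, 0.575], [0.0, 0.0, 0.0, 1.0]]
top 568.118469321159 309.73331696046205 247.15380244546876 [[0.01, -0.999, 0.039, 0.463], [-1.0, -0.01, 0.006, -0.178], [-0.006, -0.039, -0.999, 1.256], [0.0, 0.0, 0.0, 1.0]]
0.1 [ 0.17011037 -0.60081537  0.23019535] [[0.962, 0.272, -0.0], [0.272, -0.962, 0.002], [0.0, -0.002, -1.0]] [ 0.13374882  0.41182939 -0.23354546]
```

View pics/side0.png

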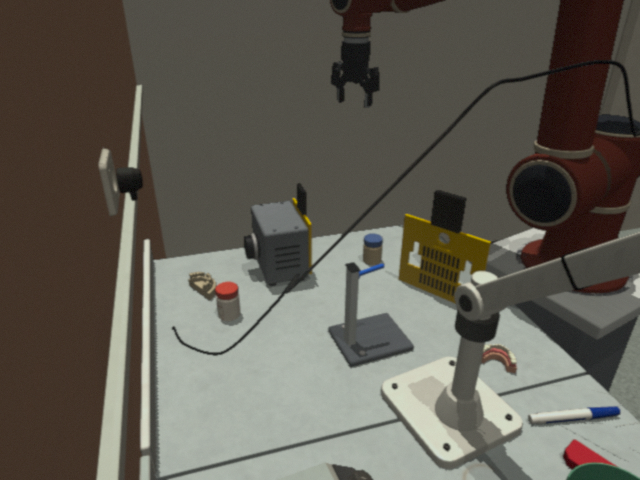

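View pics/top0.png

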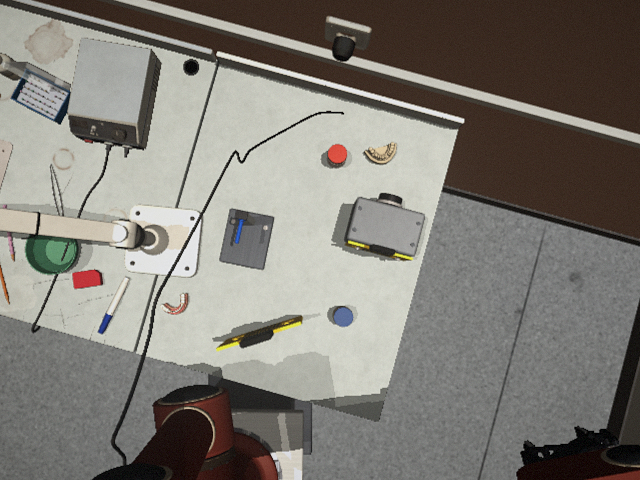

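```bash
cat > h.py <<'E'
import numpy as np,cv2
def load(n):
    d=dict(np.load(n));return d
def cloud(d):
    v,u=np.mgrid[:480,:640];z=d["z_map"]
    P=np.stack([(u-d["cx"])/d["fx"]*z,(v-d["cy"])/d["fy"]*z,z],-1)
    W=P@d["pose"][:3,:3].T+d["pose"][:3,3]; W[z==0]=np.nan
    return W
def ray(d,u,v,h):
    r=d["pose"][:3,:3]@np.array([(u-d["cx"])/d["fx"],(v-d["cy"])/d["fy"],1]);o=d["pose"][:3,3]
    return o+r*(h-o[2])/r[2]
def mask(d,lo,hi):
    return cv2.inRange(cv2.cvtColor(d["img"],cv2.COLOR_RGB2HSV),lo,hi)
E
python3 - <<'E'
from h import *
np.set_printoptions(precision=4,suppress=True)
t=load("top0.npz");s=load("side0.npz")
for nm,d in(("top",t),("side",s)):
    W=cloud(d)
    for c,lo,hi in(("yel",(20,150,80),(35,255,255)),("blue",(100,120,60),(125,255,255)),("red",(0,180,120),(8,255,255))):
        n,l,st,ce=cv2.connectedComponentsWithStats(mask(d,lo,hi))
        for i in range(1,n):
            if st[i,4]<25: continue
            p=W[l==i];p=p[~np.isnan(p[:,0])]
            print(nm,c,st[i],ce[i].round(1),"med",np.median(p,0) if len(p) else None,"min",p.min(0) if len(p) else 0,"max",p.max(0) if len(p) else 0)
W=cloud(t)
# extractor top face
m=(abs(W[...,2]-.125)<.006);m[:, :330]=0;m[:170]=0;m[300:]=0;m[:,440:]=0
n,l,st,ce=cv2.connectedComponentsWithStats(m.astype(np.uint8));i=1+st[1:,4].argmax();print("ext",st[i])
r=cv2.minAreaRect(W[l==i][:,:2].astype(np.float32));print(r,np.median(W[l==i],0),cv2.boxPoints(r))
# stand: foot plate z 12mm
m=(abs(W[...,2]-.012)<.004);m[:,:210]=0;m[:,285:]=0;m[:200]=0;m[280:]=0
n,l,st,ce=cv2.connectedComponentsWithStats(m.astype(np.uint8));i=1+st[1:,4].argmax();print("foot",st[i])
r=cv2.minAreaRect(W[l==i][:,:2].astype(np.float32));print(r,cv2.boxPoints(r))
# cable heights
for u,v in((150,312),(200,215),(240,155),(300,118),(116,430)):
    print(u,v,t["z_map"][v-1:v+2,u-2:u+3].min(), np.nanmax(W[v-2:v+3,u-3:u+4,2]))
a=cv2.resize(t["img"][180:350,200:440,::-1],None,fx=3,fy=3,interpolation=cv2.INTER_CUBIC);cv2.imwrite("pics/c1.png",a)
E
```

```text
top yel [348 241  22   8  82] [358.  244.5] med [ 0.5133 -0.2652  0.1295] min [ 0.5064 -0.2871  0.0458] max [ 0.5211 -0.2463  0.1406]
top yel [392 253  21   7  71] [401.6 256.1] med [ 0.4913 -0.3532  0.13  ] min [ 0.4854 -0.3735  0.0435] max [ 0.4977 -0.3352  0.1348]
top yel [273 317  29  16 151] [287.3 325.1] med [ 0.3522 -0.1264  0.1476] min [ 0.3412 -0.1546  0.0096] max [ 0.3617 -0.1013  0.156 ]
top yel [217 334  27  17 125] [230.6 342.8] med [ 0.3156 -0.0157  0.1479] min [ 0.3054 -0.0442  0.0136] max [0.3277 0.0073 0.2157]
top blue [ 19 102  26  14  26] [ 31.5 108.6] med [0.811  0.4464 0.0302] min [0.7926 0.4122 0.0008] max [0.8221 0.4688 0.0366]
top blue [235 219  10  25 103] [238.8 230.3] med [ 0.5384 -0.0323  0.1512] min [ 0.5126 -0.0418  0.1444] max [ 0.5595 -0.025   0.1655]
top blue [ 99 314  13  19 109] [104.7 323. ] med [0.3416 0.2751 0.014 ] min [0.3212 0.2633 0.0072] max [0.3614 0.2896 0.0225]
top red [328 145  19  12  64] [336.4 149.8] med [ 0.7163 -0.2217  0.0625] min [ 0.7024 -0.245   0.0582] max [ 0.7266 -0.207   0.0676]
side yel [292 198   6   8  27] [294.6 201.2] m
[... 705 characters left out ...]
min [0.3219 0.2672 0.0079] max [0.3629 0.291  0.0191]
ext [ 347  197   78   64 3108]
((0.5466974377632141, -0.32078975439071655), (0.14178378880023956, 0.09698755294084549), 75.56217956542969) [ 0.5493 -0.3219  0.1245] [[ 0.4821 -0.3774]
 [ 0.576  -0.4015]
 [ 0.6113 -0.2642]
 [ 0.5174 -0.24  ]]
foot [ 219  209   55   61 1907]
((0.5284266471862793, -0.03021424636244774), (0.09991616010665894, 0.11954003572463989), 79.1637954711914) [[ 0.4603 -0.068 ]
 [ 0.5777 -0.0905]
 [ 0.5965  0.0076]
 [ 0.4791  0.0301]]
150 312 0.8096969 0.44477146130926626
200 215 0.94991714 0.3095117566058192
240 155 1.0860132 0.1794481921550226
300 118 1.2578336 0.0124934487561561
116 430 0.78678286 0.46164830005163915
```

View pics/c1.png

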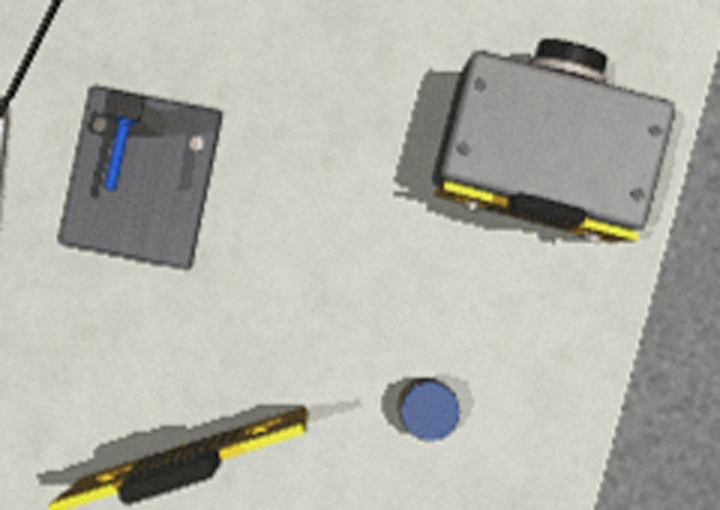

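Run:
```python
from h import *
np.set_printoptions(precision=4,suppress=True)
t=load("top0.npz");W=cloud(t);s=load("side0.npz");S=cloud(s)
# screen top edge
def fit(p,nm):
    c=np.median(p,0);vx,vy,x0,y0=cv2.fitLine(p[:,:2].astype(np.float32),cv2.DIST_HUBER,0,.01,.01).ravel()
    print(nm,len(p),"med",c,"dir deg",np.degrees(np.arctan2(vy,vx)),"pt",x0,y0,p.min(0),p.max(0))
Y=mask(t,(18,110,60),(38,255,255))>0
p=W[Y&(W[...,2]>.124)&(W[...,2]<.139)&(W[...,0]>.45)];fit(p,"screen edge")
sub=np.zeros((480,640),bool);sub[225:275,345:425]=1
q=W[sub&(W[...,2]>.165)&(W[...,2]<.20)];fit(q,"tab top");print(cv2.minAreaRect(q[:,:2].astype(np.float32)))
v=t["img"].mean(2);q=W[sub&(abs(W[...,2]-.1245)<.003)&~Y]
b=W[(mask(t,(100,120,60),(125,255,255))>0)&(W[...,2]>.14)&(W[...,2]<.17)];fit(b,"peg top")
b2=S[(mask(s,(100,120,60),(125,255,255))>0)&(S[...,2]>.14)&(S[...,2]<.17)];fit(b2,"peg side")
sub[:]=0;sub[200:260,215:280]=1
q=W[sub&(abs(W[...,2]-.162)<.008)&(W[...,0]>.555)];fit(q,"post top")
J=mask(t,(100,60,40),(125,255,255));J[:300]=0;J[330:]=0;J[:,:325]=0;J[:,:]*=1
q=W[(J>0)&(W[...,2]>.045)];fit(q,"bluejar")
# cable: thin dark, above surroundings
g=cv2.cvtColor(t["img"],cv2.COLOR_RGB2GRAY)
bh=cv2.morphologyEx(g,cv2.MORPH_BLACKHAT,np.ones((11,11)))
for v_ in range(120,470,25):
    row=np.where((bh[v_]>25)&(g[v_]<50)&(np.arange(640)>105)&(np.arange(640)<300))[0]
    print(v_,[(int(u),W[v_,u].round(3).tolist()) for u in row][:6])
```

```text
screen edge 111 med [ 0.5083 -0.2845  0.1307] dir deg 75.65921 pt 0.5027704 -0.30720872 [ 0.4854 -0.3736  0.1241] [ 0.5201 -0.2463  0.1355]
tab top 141 med [ 0.5026 -0.3089  0.1815] dir deg 75.93003 pt 0.501956 -0.308657 [ 0.4935 -0.3304  0.1653] [ 0.5109 -0.2869  0.1874]
((0.5024164319038391, -0.30896735191345215), (0.044962525367736816, 0.010775952599942684), 75.05915069580078)
peg top 103 med [ 0.5384 -0.0323  0.1512] dir deg -11.504423 pt 0.5376548 -0.032394078 [ 0.5126 -0.0418  0.1444] [ 0.5595 -0.025   0.1655]
peg side 94 med [ 0.5353 -0.0291  0.1512] dir deg -7.8326063 pt 0.5401497 -0.029396093 [ 0.5154 -0.0349  0.1459] [ 0.5626 -0.0233  0.1575]
post top 106 med [ 0.5666 -0.0375  0.1618] dir deg 78.41339 pt 0.5666507 -0.037345473 [ 0.557  -0.049   0.1565] [ 0.5762 -0.0254  0.1676]
bluejar 292 med [ 0.364  -0.2416  0.0578] dir deg 52.132202 pt 0.3646218 -0.24144012 [ 0.3448 -0.2606  0.0451] [ 0.384  -0.2226  0.0654]
120 [(145, [0.78, 0.186, 0.049]), (202, [0.799, 0.077, -0.019])]
145 [(110, [0.728, 0.266, 0.034]), (111, [0.729, 0.264, 0.033]), (113, [0.73, 0.262, 0.026]), (118,
[... 929 characters left out ...]
24, -0.048, 0.218]), (242, [0.325, -0.05, 0.221]), (243, [0.325, -0.052, 0.219]), (244, [0.325, -0.054, 0.218])]
370 [(138, [0.319, 0.067, 0.451]), (139, [0.319, 0.066, 0.45]), (140, [0.319, 0.065, 0.451])]
395 [(129, [0.285, 0.077, 0.457]), (130, [0.285, 0.076, 0.457]), (131, [0.285, 0.075, 0.457]), (132, [0.284, 0.075, 0.453]), (166, [0.239, 0.08, 0.244]), (167, [0.241, 0.076, 0.253])]
420 [(120, [0.251, 0.089, 0.458]), (121, [0.251, 0.087, 0.459]), (122, [0.251, 0.086, 0.458]), (155, [0.202, 0.091, 0.271]), (156, [0.203, 0.088, 0.277]), (157, [0.204, 0.085, 0.279])]
445 [(112, [0.213, 0.103, 0.446]), (113, [0.212, 0.102, 0.444]), (114, [0.212, 0.102, 0.442]), (115, [0.209, 0.103, 0.435])]
```

Candidates for "screen":
- Plate on the extractor: top (380,250), side (305,225). It measures 132 mm wide, as specified, and sits on the extractor.
- Freestanding yellow plate: top (260,333), side (440,250). It measures about 170 mm wide, so it is the larger look-alike.

I choose the plate on the extractor; the close crop above confirms it sits at the front of the grey box. A cable hangs just left of and above the stand, so I'll tilt the tool about 40° to keep the gripper to the right of it.

```bash
cat > plan.py <<'E'
import sys,numpy as np
from scipy.spatial.transform import Rotation as Ro
from plant import arm
np.set_printoptions(precision=3,suppress=True)
EXT=(np.array([.550,-.3217,0]),-14.4); STD=(np.array([.540,-.032,0]),-11.2)
def Rz(d): return Ro.from_euler('z',d,degrees=True).as_matrix()
def toolR(yaw,th=40):   # tool y = screen x, tilted th toward screen y
    t=np.radians(th);B=Rz(yaw)
    x=B@[0,np.cos(t),np.sin(t)];y=B@[1,0,0];z=B@[0,np.sin(t),-np.cos(t)]
    return np.column_stack([x,y,z])
def rel(grasp,yaw,th=40):
    s=arm.read_state();R=np.array(s["tcp_rot"]);p=np.array(s["tool_pos"])
    T=toolR(yaw,th);tcp=np.array(grasp)+T[:,2]*.019
    rv=np.degrees(Ro.from_matrix(R.T@T).as_rotvec())/5
    print("t",round(s["time_s"],2),"grasp now",p-R[:,2]*.019,"tcp",p,"q",np.array(s["q"]),"F",np.array(s["force"]),"w",s["grip_width"],s["finger_force"])
    print("turn units",rv,"shift units now-axes",R.T@(tcp-p)/.03,"target-axes",T.T@(tcp-p)/.03)
def at(fr,x,y,z): return fr[0]+Rz(fr[1])@[x,y,z]
E
python3 - <<'E'
from plan import *
rel(at(EXT,-.05,0,.165),-14.4,0)
rel(at(EXT,-.05,0,.165),-14.4)
E
python3 -m pendant '[{"tz":-1,"rz":-1},{"tz":-1,"rz":-1},{"tz":-1,"rz":-1},{"tz":-1,"rz":-1},{"rz":-1},{"rz":-1},{"rz":-1},{"rz":-1},{"rz":-1},{"rz":-1},{"rz":-1},{"rz":-1}]' 60
python3 - <<'E'
from plan import *
rel(at(EXT,-.05,0,.165),-14.4,0)
rel(at(EXT,-.05,0,.165),-14.4)
E
```

```text
t 0.1 grasp now [ 0.17  -0.601  0.249] tcp [ 0.17  -0.601  0.23 ] q [-1.414  0.053  1.614  0.     1.476 -0.119] F [ 0.134  0.412 -0.234] w 0.08536512691454756 0.0
turn units [ -0.018  -0.013 -11.96 ] shift units now-axes [13.277 -6.337  2.821] target-axes [12.161  8.285  2.807]
t 0.1 grasp now [ 0.17  -0.601  0.249] tcp [ 0.17  -0.601  0.23 ] q [-1.414  0.053  1.614  0.     1.476 -0.119] F [ 0.134  0.412 -0.234] w 0.08536512691454756 0.0
turn units [  4.151   7.236 -11.457] shift units now-axes [13.482 -6.689  2.674] target-axes [ 7.919  8.285 10.115]
t 0.1 grasp now [ 0.17  -0.601  0.249] tcp [ 0.17  -0.601  0.23 ] q [-1.414  0.053  1.614  0.     1.476 -0.119] F [ 0.134  0.412 -0.234] w 0.08536512691454756 0.0
turn units [ -0.018  -0.013 -11.96 ] shift units now-axes [13.277 -6.337  2.821] target-axes [12.161  8.285  2.807]
t 0.1 grasp now [ 0.17  -0.601  0.249] tcp [ 0.17  -0.601  0.23 ] q [-1.414  0.053  1.614  0.     1.476 -0.119] F [ 0.134  0.412 -0.234] w 0.08536512691454756 0.0
turn units [  4.151   7.236 -11.457] shift units now-axes [13.482 -6.689  2.674] target-axes [ 7.919  8.285 10.115]$[0]: bad value
```

```bash
python3 -m pendant '[{"tx":0,"ty":0,"tz":-1,"rx":0,"ry":0,"rz":-1,"claw":85}]' 60; python3 -m pendant '[{"tx":0,"ty":0,"tz":-1,"rx":0,"ry":0,"rz":-1}]'; python3 -m pendant '[{"tz":-1,"rz":-1,"claw":85}]'
```

```text
time_s: 0.22
tool_pos: [0.1698, -0.5993, 0.2573]
tcp_rot: [[0.934, 0.357, -0.001], [0.357, -0.934, 0.008], [0.002, -0.008, -1.0]]
force: [0.1, 0.0, 0.2]
grip_width: 0.0846
finger_force: 0.0$[0]: bad value
$[0]: bad value
```

```bash
python3 -m pendant '[{"tx":0,"ty":0,"tz":-1,"rx":0,"ry":0,"rz":-1,"claw":85},{"tx":0,"ty":0,"tz":-1,"rx":0,"ry":0,"rz":-1,"claw":85},{"tx":0,"ty":0,"tz":-1,"rx":0,"ry":0,"rz":-1,"claw":85},{"tx":0,"ty":0,"tz":0,"rx":0,"ry":0,"rz":-1,"claw":85},{"tx":0,"ty":0,"tz":0,"rx":0,"ry":0,"rz":-1,"claw":85},{"tx":0,"ty":0,"tz":0,"rx":0,"ry":0,"rz":-1,"claw":85},{"tx":0,"ty":0,"tz":0,"rx":0,"ry":0,"rz":-1,"claw":85},{"tx":0,"ty":0,"tz":0,"rx":0,"ry":0,"rz":-1,"claw":85},{"tx":0,"ty":0,"tz":0,"rx":0,"ry":0,"rz":-1,"claw":85},{"tx":0,"ty":0,"tz":0,"rx":0,"ry":0,"rz":-1,"claw":85},{"tx":0,"ty":0,"tz":0,"rx":0,"ry":0,"rz":-1,"claw":85}]'
python3 - <<'E'
from plan import *
rel(at(EXT,-.05,0,.165),-14.4,0)
rel(at(EXT,-.05,0,.165),-14.4)
E
```

```text
time_s: 1.6
tool_pos: [0.1702, -0.6011, 0.3505]
tcp_rot: [[0.242, 0.97, -0.0], [0.97, -0.242, 0.001], [0.001, -0.0, -1.0]]
force: [0.2, 0.1, -0.4]
grip_width: 0.0851
finger_force: 0.0
t 1.6 grasp now [ 0.17  -0.601  0.37 ] tcp [ 0.17  -0.601  0.351] q [-1.414  0.01   1.461  0.     1.672 -1.169] F [ 0.196  0.148 -0.397] w 0.08511483157958782 0.0
turn units [-0.006 -0.013  0.074] shift units now-axes [12.109  8.362  6.828] target-axes [12.17   8.28   6.818]
t 1.6 grasp now [ 0.17  -0.601  0.37 ] tcp [ 0.17  -0.601  0.351] q [-1.414  0.01   1.461  0.     1.672 -1.169] F [ 0.196  0.148 -0.397] w 0.08511483157958782 0.0
turn units [-0.031  7.987  0.069] shift units now-axes [12.516  8.364  6.68 ] target-axes [ 5.348  8.28  13.194]
```

```bash
python3 -m pendant '[{"tx":0.6,"ty":1,"tz":0,"rx":0,"ry":0,"rz":0,"claw":85},{"tx":0.6,"ty":1,"tz":0,"rx":0,"ry":0,"rz":0,"claw":85},{"tx":0.6,"ty":1,"tz":0,"rx":0,"ry":0,"rz":0,"claw":85},{"tx":0.6,"ty":1,"tz":0,"rx":0,"ry":0,"rz":0,"claw":85},{"tx":0.6,"ty":1,"tz":0,"rx":0,"ry":0,"rz":0,"claw":85},{"tx":0.6,"ty":1,"tz":0,"rx":0,"ry":0,"rz":0,"claw":85},{"tx":0.6,"ty":1,"tz":0,"rx":0,"ry":0,"rz":0,"claw":85},{"tx":0.8,"ty":1,"tz":0,"rx":0,"ry":0,"rz":0,"claw":85}]'
python3 -m pendant '[{"tx":0,"ty":0,"tz":0,"rx":0,"ry":1,"rz":0,"claw":85},{"tx":0,"ty":0,"tz":0,"rx":0,"ry":1,"rz":0,"claw":85},{"tx":0,"ty":0,"tz":0,"rx":0,"ry":1,"rz":0,"claw":85},{"tx":0,"ty":0,"tz":0,"rx":0,"ry":1,"rz":0,"claw":85},{"tx":0,"ty":0,"tz":0,"rx":0,"ry":1,"rz":0,"claw":85},{"tx":0,"ty":0,"tz":0,"rx":0,"ry":1,"rz":0,"claw":85},{"tx":0,"ty":0,"tz":0,"rx":0,"ry":1,"rz":0,"claw":85},{"tx":0,"ty":0,"tz":0,"rx":0,"ry":1,"rz":0,"claw":85},{"tx":0,"ty":0,"tz":0,"rx":0,"ry":0,"rz":0,"claw":85}]'
python3 - <<'E'
from plan import *
rel(at(EXT,-.05,0,.165),-14.4)
E
```

```text
time_s: 2.6
tool_pos: [0.4405, -0.5144, 0.3503]
tcp_rot: [[0.246, 0.969, -0.001], [0.969, -0.246, 0.001], [0.001, -0.001, -1.0]]
force: [-0.3, 0.8, 1.3]
grip_width: 0.0851
finger_force: 0.0
time_s: 3.72
tool_pos: [0.439, -0.5154, 0.3484]
tcp_rot: [[0.19, 0.969, 0.157], [0.74, -0.247, 0.625], [0.645, -0.003, -0.764]]
force: [0.8, 0.6, 0.7]
grip_width: 0.0849
finger_force: 0.0
t 3.73 grasp now [ 0.436 -0.527  0.363] tcp [ 0.439 -0.515  0.348] q [-1.144  0.43   1.088  0.499  2.146 -0.731] F [0.77  0.577 0.656] w 0.08494392199932316 0.0
turn units [-0.042 -0.028 -0.003] shift units now-axes [1.542 0.347 9.931] target-axes [1.566 0.311 9.928]
```

```bash
python3 -m pendant '[{"tx":0.8,"ty":0.3,"tz":1,"rx":0,"ry":0,"rz":0,"claw":85},{"tx":0.7,"ty":0,"tz":1,"rx":0,"ry":0,"rz":0,"claw":85},{"tx":0,"ty":0,"tz":1,"rx":0,"ry":0,"rz":0,"claw":85},{"tx":0,"ty":0,"tz":1,"rx":0,"ry":0,"rz":0,"claw":85},{"tx":0,"ty":0,"tz":1,"rx":0,"ry":0,"rz":0,"claw":85},{"tx":0,"ty":0,"tz":1,"rx":0,"ry":0,"rz":0,"claw":85},{"tx":0,"ty":0,"tz":1,"rx":0,"ry":0,"rz":0,"claw":85},{"tx":0,"ty":0,"tz":1,"rx":0,"ry":0,"rz":0,"claw":85},{"tx":0,"ty":0,"tz":0.6,"rx":0,"ry":0,"rz":0,"claw":85},{"tx":0,"ty":0,"tz":0.6,"rx":0,"ry":0,"rz":0,"claw":85},{"tx":0,"ty":0,"tz":0.6,"rx":0,"ry":0,"rz":0,"claw":85},{"tx":0,"ty":0,"tz":0,"rx":0,"ry":0,"rz":0,"claw":85}]'
python3 - <<'E'
from plan import *
import cv2
rel(at(EXT,-.05,0,.165),-14.4)
a=arm.get_image("top")["img"][150:330,280:520];b=arm.get_image("side")["img"][120:300,200:440]
cv2.imwrite("pics/g1.png",cv2.resize(np.vstack([a,b])[:,:,::-1],None,fx=1.6,fy=1.6))
E
```

```text
time_s: 5.22
tool_pos: [0.5028, -0.2992, 0.1538]
tcp_rot: [[0.188, 0.97, 0.156], [0.742, -0.244, 0.625], [0.644, -0.002, -0.765]]
force: [-0.4, 0.2, 0.7]
grip_width: 0.0849
finger_force: 0.0
t 5.22 grasp now [ 0.5   -0.311  0.168] tcp [ 0.503 -0.299  0.154] q [-0.914  0.254  1.638  0.535  1.709 -0.717] F [-0.426  0.217  0.677] w 0.08486341417494268 0.0
turn units [-0.049 -0.014  0.024] shift units now-axes [-0.015  0.043  0.131] target-axes [-0.015  0.043  0.132]
```

View pics/g1.png

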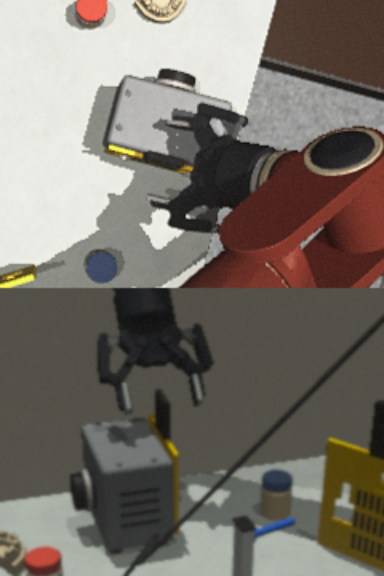

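The fingers straddle the black tab: top view at g1 (165,160), side view at (162,415). One finger is behind the tab, above the box, and one is in front. Closing.

```bash
python3 -m pendant '[{"tx":0,"ty":0.05,"tz":0.1,"rx":0,"ry":0,"rz":0,"claw":40},{"tx":0,"ty":0,"tz":0,"rx":0,"ry":0,"rz":0,"claw":25},{"tx":0,"ty":0,"tz":0,"rx":0,"ry":0,"rz":0,"claw":15},{"tx":0,"ty":0,"tz":0,"rx":0,"ry":0,"rz":0,"claw":5},{"tx":0,"ty":0,"tz":0,"rx":0,"ry":0,"rz":0,"claw":0},{"tx":0,"ty":0,"tz":0,"rx":0,"ry":0,"rz":0,"claw":0},{"tx":0,"ty":0,"tz":0,"rx":0,"ry":0,"rz":0,"claw":0},{"tx":0,"ty":0,"tz":0,"rx":0,"ry":0,"rz":0,"claw":0}]' 70
python3 - <<'E'
from plan import *
rel(at(EXT,-.05,0,.165+.029),-14.4)
E
```

```text
time_s: 6.32
tool_pos: [0.5052, -0.299, 0.1529]
tcp_rot: [[0.188, 0.969, 0.158], [0.743, -0.245, 0.623], [0.643, 0.0, -0.766]]
force: [0.1, -0.1, 1.3]
grip_width: 0.0094
finger_force: 68.9
t 6.33 grasp now [ 0.502 -0.311  0.167] tcp [ 0.505 -0.299  0.153] q [-0.911  0.256  1.636  0.537  1.704 -0.716] F [ 0.055 -0.072  1.343] w 0.009379717866157994 68.89467000961304
turn units [-0.023  0.002  0.032] shift units now-axes [ 0.605 -0.031 -0.648] target-axes [ 0.605 -0.031 -0.648]
```

```bash
python3 -m pendant '[{"tx":0.155,"ty":0,"tz":-0.185,"rx":0,"ry":0,"rz":0,"claw":0},{"tx":0.155,"ty":0,"tz":-0.185,"rx":0,"ry":0,"rz":0,"claw":0},{"tx":0.155,"ty":0,"tz":-0.185,"rx":0,"ry":0,"rz":0,"claw":0},{"tx":0.155,"ty":0,"tz":-0.185,"rx":0,"ry":0,"rz":0,"claw":0},{"tx":0,"ty":0,"tz":0,"rx":0,"ry":0,"rz":0,"claw":0},{"tx":0,"ty":0,"tz":0,"rx":0,"ry":0,"rz":0,"claw":0}]'
python3 - <<'E'
from plan import *
import cv2
rel(at(EXT,-.05,0,.165+.029),-14.4)
t=arm.get_image("top");s=arm.get_image("side");np.savez("top1.npz",**t);np.savez("side1.npz",**s)
from h import *
Y=mask(t,(18,110,60),(38,255,255))>0;W=cloud(t)
p=W[Y&(W[...,0]>.45)&(W[...,2]>.12)];print("top edge",len(p),np.median(p,0),p.max(0))
S=cloud(s);Y=mask(s,(18,110,60),(38,255,255))>0
p=S[Y&(S[...,0]>.45)];print(len(p),np.nanmedian(p,0),np.nanmax(p,0))
E
```

```text
time_s: 7.08
tool_pos: [0.505, -0.2989, 0.1815]
tcp_rot: [[0.188, 0.969, 0.157], [0.743, -0.245, 0.623], [0.643, -0.0, -0.766]]
force: [0.4, 0.2, -0.8]
grip_width: 0.0092
finger_force: 68.8
t 7.08 grasp now [ 0.502 -0.311  0.196] tcp [ 0.505 -0.299  0.182] q [-0.911  0.226  1.62   0.54   1.744 -0.692] F [ 0.445  0.223 -0.811] w 0.009232881698558244 68.78519296646118
turn units [-0.028  0.     0.029] shift units now-axes [-0.012 -0.025  0.081] target-axes [-0.012 -0.025  0.081]
top edge 116 [ 0.513 -0.27   0.157] [ 0.861 -0.245  0.488]
474 [ 0.514 -0.269  0.132] [0.947 0.054 0.297]
```

```bash
python3 -m pendant '[{"tx":0,"ty":-0.2,"tz":0,"rx":0,"ry":0,"rz":0,"claw":0},{"tx":0,"ty":-0.2,"tz":0,"rx":0,"ry":0,"rz":0,"claw":0},{"tx":0,"ty":-0.2,"tz":0,"rx":0,"ry":0,"rz":0,"claw":0},{"tx":0,"ty":0,"tz":0,"rx":0,"ry":0,"rz":0,"claw":0}]'; python3 -c "
from plan import *
rel(at(EXT,-.05,0,.165+.029),-14.4)"
```

```text
time_s: 7.68
tool_pos: [0.4872, -0.2944, 0.1817]
tcp_rot: [[0.188, 0.969, 0.158], [0.743, -0.246, 0.623], [0.643, -0.0, -0.766]]
force: [1.3, -0.4, -0.8]
grip_width: 0.0092
finger_force: 68.8
t 7.67 grasp now [ 0.484 -0.306  0.196] tcp [ 0.487 -0.294  0.182] q [-0.929  0.191  1.66   0.532  1.748 -0.709] F [ 1.251 -0.442 -0.798] w 0.009240485413459747 68.77760410308838
turn units [-0.023 -0.     0.026] shift units now-axes [-0.014  0.586  0.086] target-axes [-0.012  0.586  0.087]
```

```bash
python3 -m pendant '[{"tx":0,"ty":-0.4,"tz":0,"rx":0,"ry":0,"rz":0,"claw":0},{"tx":0,"ty":-0.4,"tz":0,"rx":0,"ry":0,"rz":0,"claw":0},{"tx":0.2,"ty":-0.4,"tz":-0.23,"rx":0,"ry":0,"rz":0,"claw":0},{"tx":0.2,"ty":-0.1,"tz":-0.23,"rx":0.2,"ry":0,"rz":-0.25,"claw":0},{"tx":0.1,"ty":0,"tz":-0.12,"rx":0.2,"ry":0,"rz":-0.25,"claw":0},{"tx":0,"ty":0,"tz":0,"rx":0,"ry":0,"rz":0,"claw":0}]'; python3 -c "
from plan import *
rel(at(STD,-.065,0,.225),-11.2)
s=arm.read_state();p=s['tool_pos']-s['tcp_rot'][:,2]*.019;print('ext frame',Rz(14.4)@(p-EXT[0]))"
```

```text
time_s: 8.43
tool_pos: [0.4506, -0.2851, 0.2055]
tcp_rot: [[0.144, 0.982, 0.124], [0.753, -0.19, 0.63], [0.642, 0.003, -0.767]]
force: [0.0, 0.1, -0.6]
grip_width: 0.009
finger_force: 68.8
t 8.43 grasp now [ 0.448 -0.297  0.22 ] tcp [ 0.451 -0.285  0.205] q [-0.957  0.114  1.704  0.499  1.816 -0.767] F [ 0.018  0.147 -0.554] w 0.009035591363273246 68.78195285797119
turn units [-0.008  0.014  0.058] shift units now-axes [ 7.212 -0.841  5.818] target-axes [ 7.2   -0.882  5.826]
ext frame [-0.105 -0.001  0.22 ]
```

```bash
python3 -m pendant '[{"tx":0.5,"ty":-0.1,"tz":0.4,"rx":0,"ry":0,"rz":0,"claw":0},{"tx":0.7,"ty":-0.1,"tz":0.57,"rx":0,"ry":0,"rz":0,"claw":0},{"tx":0.8,"ty":-0.1,"tz":0.65,"rx":0,"ry":0,"rz":0,"claw":0},{"tx":0.8,"ty":-0.1,"tz":0.65,"rx":0,"ry":0,"rz":0,"claw":0},{"tx":0.8,"ty":-0.1,"tz":0.65,"rx":0,"ry":0,"rz":0,"claw":0},{"tx":0.8,"ty":-0.1,"tz":0.65,"rx":0,"ry":0,"rz":0,"claw":0},{"tx":0.8,"ty":-0.1,"tz":0.65,"rx":0,"ry":0,"rz":0,"claw":0},{"tx":0.8,"ty":-0.1,"tz":0.65,"rx":0,"ry":0,"rz":0,"claw":0},{"tx":0.7,"ty":-0.05,"tz":0.57,"rx":0,"ry":0,"rz":0,"claw":0},{"tx":0.5,"ty":0,"tz":0.4,"rx":0,"ry":0,"rz":0,"claw":0},{"tx":0,"ty":0,"tz":0,"rx":0,"ry":0,"rz":0,"claw":0},{"tx":0,"ty":0,"tz":0,"rx":0,"ry":0,"rz":0,"claw":0}]'
python3 - <<'E'
from plan import *
from h import *
rel(at(STD,-.065,0,.205),-11.2)
t=arm.get_image("top");s=arm.get_image("side");np.savez("top2.npz",**t);np.savez("side2.npz",**s)
a=t["img"][160:340,150:390];b=s["img"][180:360,280:520]
cv2.imwrite("pics/p1.png",cv2.resize(np.hstack([a,b])[:,:,::-1],None,fx=1.66,fy=1.66,interpolation=cv2.INTER_CUBIC))
E
```

```text
time_s: 9.93
tool_pos: [0.4776, -0.0066, 0.209]
tcp_rot: [[0.145, 0.982, 0.123], [0.752, -0.19, 0.631], [0.643, 0.001, -0.766]]
force: [0.1, -0.2, -1.1]
grip_width: 0.0093
finger_force: 68.8
t 9.93 grasp now [ 0.475 -0.019  0.224] tcp [ 0.478 -0.007  0.209] q [-0.547 -0.235  2.031  0.648  1.617 -0.416] F [ 0.119 -0.186 -1.094] w 0.009348349949343634 68.75509858131409
turn units [-0.022  0.001  0.041] shift units now-axes [-0.412  0.038  0.461] target-axes [-0.412  0.039  0.461]
```

View pics/p1.png

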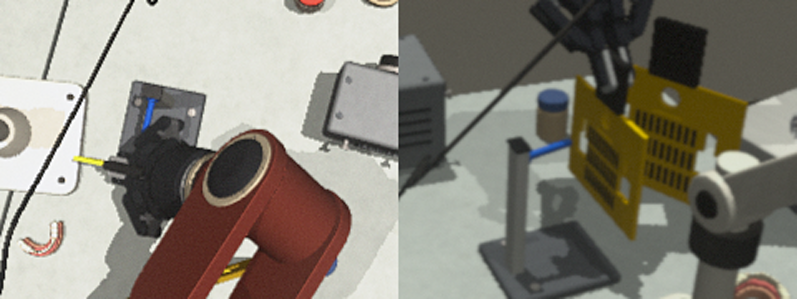

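The side view shows the screen held in front of the stand; the blue peg tip is at p1 (570,142), just behind the plate. Next I'll measure the held plate in the stand frame.

```bash
cat > held.py <<'E'
from plan import *
from h import *
def proj(d,P):
    c=np.linalg.inv(d["pose"])@np.r_[P,1];return d["fx"]*c[0]/c[2]+d["cx"],d["fy"]*c[1]/c[2]+d["cy"]
def measure(s,tag):
    st=arm.read_state();g=st["tool_pos"]-st["tcp_rot"][:,2]*.019
    S=(cloud(s)-STD[0])@Rz(STD[1]);gs=Rz(STD[1]).T@(g-STD[0]);print("grasp in stand",gs)
    Y=(mask(s,(18,110,40),(38,255,255))>0)&(abs(S[...,0]-gs[0])<.012)&(abs(S[...,1])<.09)
    p=S[Y];A=np.c_[p[:,1:],np.ones(len(p))];k=np.linalg.lstsq(A,p[:,0],rcond=None)[0]
    print(len(p),"x=a*y+b*z+c",k,"x at eye",k@[gs[1],gs[2]-.054,1],"y",np.percentile(p[:,1],[.5,99.5]),"z",np.percentile(p[:,2],[.5,99.5]))
    e=at(STD,gs[0],gs[1],gs[2]-.054);print("pred eye px",proj(s,e),"tip px",proj(s,at(STD,-.029,0,.1515)),"mid",proj(s,at(STD,0,0,.1475)))
    u,v=map(int,proj(s,e));cv2.imwrite(f"pics/{tag}.png",cv2.resize(s["img"][v-45:v+75,u-80:u+80,::-1],None,fx=4,fy=4,interpolation=cv2.INTER_CUBIC));print("crop origin",u-80,v-45)
E
python3 -c "
from held import *
measure(load('side2.npz'),'e1')"
```

```text
grasp in stand [-0.066  0.     0.224]
2566 x=a*y+b*z+c [-0.007 -0.004 -0.063] x at eye -0.06380407718842405 y [-0.062  0.069] z [0.073 0.189]
pred eye px (np.float64(405.5988259936372), np.float64(251.2950989076322)) tip px (np.float64(384.38317657145274), np.float64(264.9979636638795)) mid (np.float64(367.919441430163), np.float64(270.467859220821))
crop origin 325 206
```

View pics/e1.png

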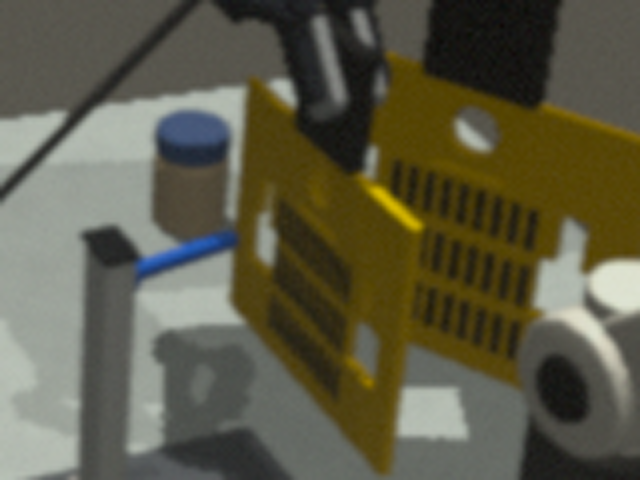

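```bash
python3 -m pendant '[{"tx":-0.14,"ty":0,"tz":0.17,"rx":0,"ry":0,"rz":0,"claw":0},{"tx":-0.14,"ty":0,"tz":0.17,"rx":0,"ry":0,"rz":0,"claw":0},{"tx":-0.14,"ty":0.2,"tz":0.17,"rx":0,"ry":0,"rz":0,"claw":0},{"tx":0,"ty":0.4,"tz":0,"rx":0,"ry":0,"rz":0,"claw":0},{"tx":0,"ty":0.3,"tz":0,"rx":0,"ry":0,"rz":0,"claw":0},{"tx":0,"ty":0,"tz":0,"rx":0,"ry":0,"rz":0,"claw":0},{"tx":0,"ty":0,"tz":0,"rx":0,"ry":0,"rz":0,"claw":0}]'; python3 -c "
from held import *
rel(at(STD,-.036,0,.205),-11.2)
s=arm.get_image('side');np.savez('side3.npz',**s)
measure(s,'e2')"
```

```text
time_s: 10.9
tool_pos: [0.5046, -0.0117, 0.1896]
tcp_rot: [[0.145, 0.982, 0.123], [0.752, -0.19, 0.631], [0.643, 0.001, -0.766]]
force: [-1.6, -0.4, -1.2]
grip_width: 0.0091
finger_force: 68.8
t 10.9 grasp now [ 0.502 -0.024  0.204] tcp [ 0.505 -0.012  0.19 ] q [-0.528 -0.143  1.986  0.652  1.568 -0.43 ] F [-1.581 -0.35  -1.176] w 0.009065233052047204 68.77787590026855
turn units [-0.018  0.     0.044] shift units now-axes [-0.001  0.089 -0.04 ] target-axes [-0.001  0.089 -0.04 ]
grasp in stand [-0.039  0.001  0.204]
2283 x=a*y+b*z+c [-0.007 -0.006 -0.036] x at eye -0.036526599145236475 y [-0.062  0.069] z [0.053 0.18 ]
pred eye px (np.float64(389.9780452750715), np.float64(264.8840819639324)) tip px (np.float64(384.38317657145274), np.float64(264.9979636638795)) mid (np.float64(367.919441430163), np.float64(270.467859220821))
crop origin 309 219
```

View pics/e2.png

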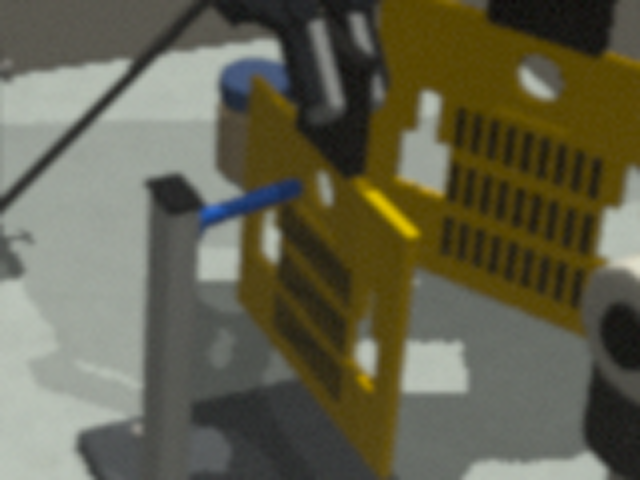

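```bash
python3 -m pendant '[{"tx":0,"ty":0.1,"tz":-0.045,"rx":0,"ry":0,"rz":0,"claw":0},{"tx":0,"ty":0.15,"tz":0,"rx":0,"ry":0,"rz":0,"claw":0},{"tx":0,"ty":0.15,"tz":0,"rx":0,"ry":0,"rz":0,"claw":0},{"tx":0,"ty":0.1,"tz":0,"rx":0,"ry":0,"rz":0,"claw":0},{"tx":0,"ty":0,"tz":0,"rx":0,"ry":0,"rz":0,"claw":0}]'; python3 -c "
from held import *
rel(at(STD,0,0,.202),-11.2)
s=arm.get_image('side')
measure(s,'e3')"
```

```text
time_s: 11.58
tool_pos: [0.5192, -0.0155, 0.1905]
tcp_rot: [[0.145, 0.982, 0.123], [0.752, -0.191, 0.631], [0.643, 0.001, -0.766]]
force: [-0.5, -0.3, -1.1]
grip_width: 0.0093
finger_force: 68.8
t 11.57 grasp now [ 0.517 -0.028  0.205] tcp [ 0.519 -0.016  0.19 ] q [-0.52  -0.106  1.951  0.655  1.562 -0.425] F [-0.53  -0.323 -1.107] w 0.009333624820874289 68.76399993896484
turn units [-0.016  0.     0.041] shift units now-axes [-0.066  0.786  0.078] target-axes [-0.063  0.786  0.079]
grasp in stand [-0.024 -0.     0.205]
2174 x=a*y+b*z+c [-0.008 -0.003 -0.021] x at eye -0.021312075889237996 y [-0.061  0.068] z [0.053 0.17 ]
pred eye px (np.float64(381.39071494008925), np.float64(265.8606963104669)) tip px (np.float64(384.38317657145274), np.float64(264.9979636638795)) mid (np.float64(367.919441430163), np.float64(270.467859220821))
crop origin 301 220
```

View pics/e3.png

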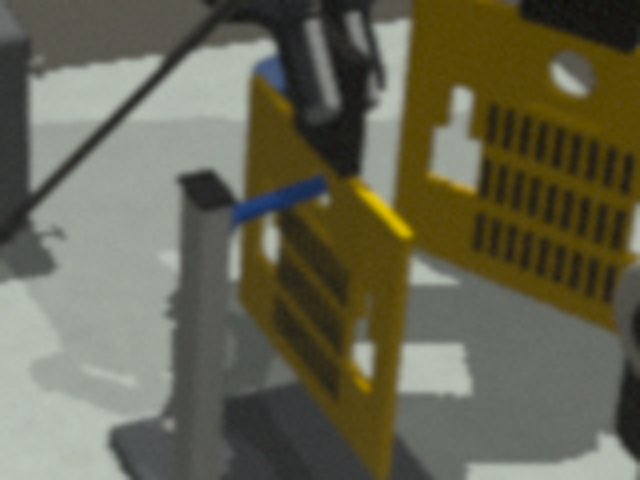

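Image e3 shows the peg tip inside the eye at crop (322,187), with a bright gap below it at (325,200) and no contact force. Continuing in.

```bash
python3 -m pendant '[{"tx":0,"ty":0.2,"tz":0,"rx":0,"ry":0,"rz":0,"claw":0},{"tx":0,"ty":0.2,"tz":0,"rx":0,"ry":0,"rz":0,"claw":0},{"tx":-0.02,"ty":0.2,"tz":0.025,"rx":0,"ry":0,"rz":0,"claw":0},{"tx":-0.02,"ty":0.2,"tz":0.025,"rx":0,"ry":0,"rz":0,"claw":0},{"tx":0,"ty":0,"tz":0,"rx":0,"ry":0,"rz":0,"claw":0},{"tx":0,"ty":0,"tz":0,"rx":0,"ry":0,"rz":0,"claw":0}]'; python3 -c "
from held import *
rel(at(STD,0,0,.1965),-11.2)
s=arm.get_image('side')
measure(s,'e4')"
```

```text
time_s: 12.38
tool_pos: [0.5426, -0.02, 0.1885]
tcp_rot: [[0.145, 0.982, 0.123], [0.752, -0.191, 0.631], [0.643, 0.001, -0.766]]
force: [0.1, 0.1, -0.8]
grip_width: 0.009
finger_force: 68.8
t 12.38 grasp now [ 0.54  -0.032  0.203] tcp [ 0.543 -0.02   0.189] q [-0.505 -0.046  1.898  0.658  1.548 -0.418] F [ 0.08   0.086 -0.763] w 0.009037255486686019 68.77340197563171
turn units [-0.018 -0.001  0.04 ] shift units now-axes [-0.143 -0.006  0.166] target-axes [-0.143 -0.006  0.166]
grasp in stand [0.    0.    0.203]
1757 x=a*y+b*z+c [-0.01  -0.003  0.003] x at eye 0.0024813036341098825 y [-0.06   0.069] z [0.051 0.168]
pred eye px (np.float64(367.922304587432), np.float64(269.67340187850806)) tip px (np.float64(384.38317657145274), np.float64(264.9979636638795)) mid (np.float64(367.919441430163), np.float64(270.467859220821))
crop origin 287 224
```

View pics/e4.png

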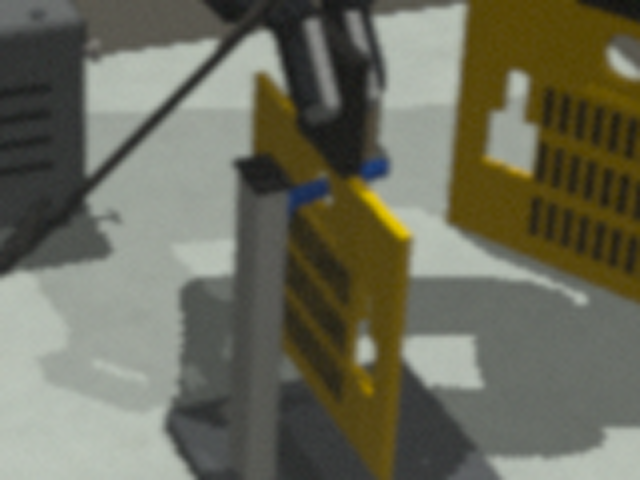

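The peg passes through the eye; its tip emerges in front at e4 (375,170). Lowering until the screen's weight rests on the peg.

```bash
python3 -m pendant '[{"tx":-0.043,"ty":0,"tz":0.05,"rx":0,"ry":0,"rz":0,"claw":0},{"tx":-0.043,"ty":0,"tz":0.05,"rx":0,"ry":0,"rz":0,"claw":0},{"tx":0,"ty":0,"tz":0,"rx":0,"ry":0,"rz":0,"claw":0}]'; python3 -m pendant '[{"tx":-0.02,"ty":0,"tz":0.025,"rx":0,"ry":0,"rz":0,"claw":0},{"tx":0,"ty":0,"tz":0,"rx":0,"ry":0,"rz":0,"claw":0}]'
```

```text
time_s: 12.8
tool_pos: [0.5424, -0.02, 0.1844]
tcp_rot: [[0.146, 0.982, 0.123], [0.752, -0.191, 0.631], [0.643, 0.001, -0.766]]
force: [-0.8, -0.9, -1.7]
grip_width: 0.0095
finger_force: 68.8
time_s: 13.05
tool_pos: [0.5426, -0.02, 0.1836]
tcp_rot: [[0.145, 0.982, 0.123], [0.752, -0.191, 0.631], [0.643, 0.001, -0.766]]
force: [-0.2, 0.3, -0.7]
grip_width: 0.0092
finger_force: 68.8
```

```bash
for i in 1 2; do python3 -m pendant '[{"tx":-0.02,"ty":0,"tz":0.025,"rx":0,"ry":0,"rz":0,"claw":0},{"tx":0,"ty":0,"tz":0,"rx":0,"ry":0,"rz":0,"claw":0},{"tx":0,"ty":0,"tz":0,"rx":0,"ry":0,"rz":0,"claw":0}]' | grep -E "tool_pos|force"; done
```

```text
tool_pos: [0.5426, -0.02, 0.1828]
force: [0.2, -0.3, -1.0]
finger_force: 68.8
tool_pos: [0.5428, -0.02, 0.1824]
force: [-1.7, -1.3, 3.6]
finger_force: 69.4
```

```bash
python3 -m pendant '[{"tx":0,"ty":0,"tz":0,"rx":0,"ry":0,"rz":0,"claw":12},{"tx":0,"ty":0,"tz":0,"rx":0,"ry":0,"rz":0,"claw":15},{"tx":0,"ty":0,"tz":0,"rx":0,"ry":0,"rz":0,"claw":20},{"tx":0,"ty":0,"tz":0,"rx":0,"ry":0,"rz":0,"claw":30},{"tx":0,"ty":0,"tz":0,"rx":0,"ry":0,"rz":0,"claw":45},{"tx":0,"ty":0,"tz":0,"rx":0,"ry":0,"rz":0,"claw":50},{"tx":0,"ty":0,"tz":0,"rx":0,"ry":0,"rz":0,"claw":50},{"tx":0,"ty":0,"tz":0,"rx":0,"ry":0,"rz":0,"claw":50}]'; python3 -c "
from held import *
s=arm.get_image('side')
measure(s,'e5')"
```

```text
time_s: 14.8
tool_pos: [0.5427, -0.02, 0.1818]
tcp_rot: [[0.145, 0.982, 0.124], [0.752, -0.191, 0.631], [0.643, 0.001, -0.766]]
force: [-0.1, 0.5, -0.4]
grip_width: 0.0502
finger_force: 0.0
grasp in stand [0.    0.    0.196]
1514 x=a*y+b*z+c [-0.008  0.058 -0.006] x at eye 0.002460576210268805 y [-0.053  0.067] z [0.044 0.161]
pred eye px (np.float64(367.60895643043636), np.float64(273.2434030626305)) tip px (np.float64(384.38317657145274), np.float64(264.9979636638795)) mid (np.float64(367.919441430163), np.float64(270.467859220821))
crop origin 287 228
```

View pics/e5.png

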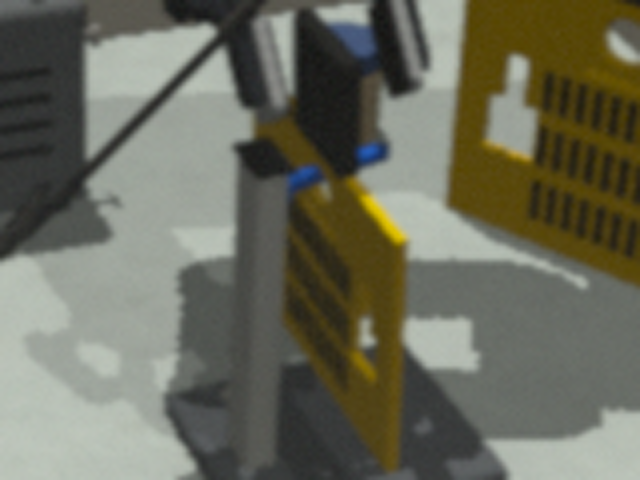

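The screen hangs on the peg by its eye with the fingers open on both sides of the tab. Backing out along the tool axis.

```bash
python3 -m pendant '[{"tx":0,"ty":0,"tz":-0.3,"rx":0,"ry":0,"rz":0,"claw":50},{"tx":0,"ty":0,"tz":-0.6,"rx":0,"ry":0,"rz":0,"claw":50},{"tx":0,"ty":0,"tz":-0.8,"rx":0,"ry":0,"rz":0,"claw":50},{"tx":0,"ty":0,"tz":-0.8,"rx":0,"ry":0,"rz":0,"claw":50},{"tx":0,"ty":0,"tz":-0.8,"rx":0,"ry":0,"rz":0,"claw":50},{"tx":0,"ty":0,"tz":-0.6,"rx":0,"ry":0,"rz":0,"claw":50},{"tx":0,"ty":0,"tz":0,"rx":0,"ry":0,"rz":0,"claw":50},{"tx":0,"ty":0,"tz":0,"rx":0,"ry":0,"rz":0,"claw":50},{"tx":0,"ty":0,"tz":0,"rx":0,"ry":0,"rz":0,"claw":50},{"tx":0,"ty":0,"tz":0,"rx":0,"ry":0,"rz":0,"claw":50},{"tx":0,"ty":0,"tz":0,"rx":0,"ry":0,"rz":0,"claw":50},{"tx":0,"ty":0,"tz":0,"rx":0,"ry":0,"rz":0,"claw":50}]'
python3 - <<'E'
from held import *
def chk():
    s=arm.get_image('side');S=(cloud(s)-STD[0])@Rz(STD[1])
    Y=(mask(s,(18,110,40),(38,255,255))>0)&(abs(S[...,0])<.03)&(abs(S[...,1])<.09)
    p=S[Y];k=np.linalg.lstsq(np.c_[p[:,1:],np.ones(len(p))],p[:,0],rcond=None)[0]
    print(len(p),k,"eye x",k@[0,.142,1],"y",np.percentile(p[:,1],[.5,50,99.5]),"z",np.percentile(p[:,2],[.5,50,99.5]))
    return s
chk();s=chk()
cv2.imwrite("pics/f.png",cv2.resize(s["img"][160:360,180:500,::-1],None,fx=2.4,fy=2.4))
E
```

```text
time_s: 16.35
tool_pos: [0.5282, -0.0937, 0.2713]
tcp_rot: [[0.145, 0.982, 0.123], [0.752, -0.191, 0.631], [0.643, 0.001, -0.766]]
force: [-0.2, -0.2, 0.1]
grip_width: 0.0498
finger_force: 0.0
1618 [-0.009  0.06  -0.006] eye x 0.0024331342504643246 y [-0.061  0.027  0.068] z [0.044 0.112 0.163]
1634 [-0.009  0.06  -0.006] eye x 0.0024306759779617933 y [-0.06   0.026  0.068] z [0.044 0.111 0.164]
```

View pics/f.png

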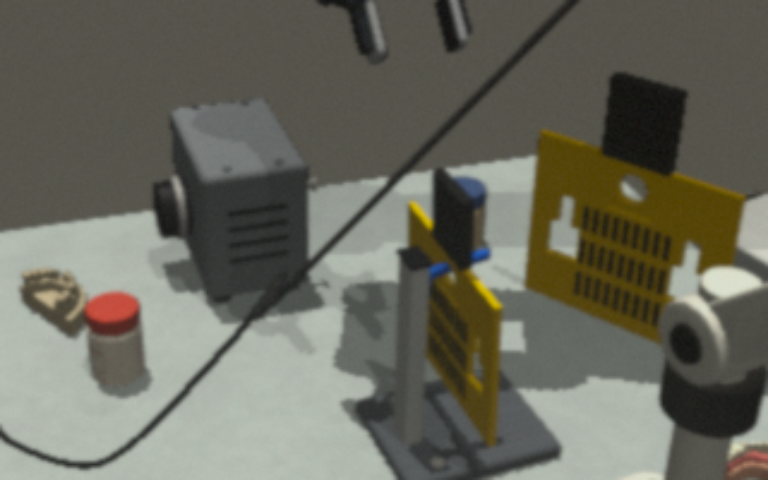

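The screen hangs still and upright on the peg at f (455,270), the gripper is clear above at (410,40), and the jars and stone model are where they were.

```bash
python3 -c "
from plant import arm
print(arm.sign_off())"
```

```text
the job is handed in; nothing more can be done
None
```

The smaller yellow screen is off the studs and hanging freely and still by its eye on the blue peg. The gripper is clear, the jars and stone model look undisturbed, and the job was handed in at about 16.5 s; no verdict was returned.

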